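# Sort the mixed nuts for the breakfast bar

### The arm

A 6-joint arm with a two-finger parallel gripper is mounted at the origin on the work surface. World frame = base frame: x ahead of the robot, y to its left, z up, the work surface at z = 0. Lengths are in m, angles in rad, forces in N, time in s.
With the tool pointing down it reaches from about 0.375 to 0.9 m from the base axis. Payload 3.1 kg.
Tool frame: the origin (TCP) lies on the front face of the gripper's body, between the roots of the fingers; the fingertips stand 70 mm ahead of it and the grasp point (between the pads) lies 51 mm ahead of it; z points along the fingers, y is the line along which they close (so a half turn about z gives the same grasp; the last joint's range is limited). The gripper opens to 87 mm and grips with 3 to 60 N. Pads are 19 mm wide; open, the fingers measure 117 mm over their backs; the gripper's body (75 mm by 190 mm) begins 51 mm behind the grasp point.
Start: joints at [-1.333, 0.527, 1.433, -0, 1.181, -0.178], TCP at [0.252, -0.572, 0.292] pointing down, gripper open.
Joint ranges: [-3.08, 3.08], [-0.75, 2.2], [0.22, 2.44], [-1.43, 4.57], [0, 2.65], [-2.85, 2.85]. Speed limits (rad/s): [2.79, 2.79, 3.14, 3.14, 3.14, 3.14].

### API

Orientations are given as a unit quaternion [x, y, z, w].
In Python, from rig import robot, cams, ticket gives the robot as it stands. The module is installed in compiled form; this text tells all that it offers.
- The arm moves only by the shell command python3 -m crank 'ROWS' [FORCE]. ROWS is JSON, a list of rows, each a list of 7 numbers: the shift along the tool's x, y, z in cm, then the turn, a rotation vector about the tool's x, y, z in rad, then the closure, from 0 (fully open) to 1 (shut). A call has 1 to 5 rows; each row shifts and turns the commanded pose from where the row before left it, along the tool's axes as they then stand; what a row does not reach is not made up. A row lasts 1/8 s, in which the tool goes at most 62.5 mm and 10.7 degrees, less where a joint would pass 70% of its speed; a pose out of reach is approached as far as the arm can. A call is refused whole if a number of a shift passes 6.25 or a number of a turn 0.188, either way. A call with a gripper value outside its range is refused whole. The fingers move at their own pace and stop on an object; FORCE is the grip in N (left out, the last holds). Time passes only in rows, so rows that do not move let the fingers close. It gives the time, the measured TCP pose, the force, the opening and the grip force at its end, in the units of the state.
- robot.get_obs(): the state, without advancing time (a new reading comes with each control period).
- cams.camera(name): name is "scene" or "top"; returns the picture (480x640x3 uint8, red, green, blue); there is no depth.
- cams.camera_info(name): a dict with "intrinsics" (3x3 intrinsics, pixels), "dist" ([k1, k2, p1, p2, k3] as OpenCV has them; the pictures are not rectified), "pose" (4x4, takes a point from camera to world coordinates). Camera axes: x right, y down, z forward; pixel columns grow to the right and rows downward; lengths in m; the calibration is good to about 2 mm. A picture is of the moment at which its call begins. camera_info takes no time and is no camera call.
- ticket.hand_in(): hands the job in; it is judged then, once.
The state is a dict: "time": time; "q": joint angles; "joint_velocities": joint speeds; "joint_torque": joint torques, N m; "position": TCP position; "tool_rot": TCP orientation; "ft_force": force on the tool from outside, world axes, zero at the start; "moment": the same for the moment, N m; "grip_width": finger opening in m; "grip_force": force on a finger pad.
Only numpy, scipy, OpenCV 4.12 (cv2) and the standard library are available. Lean on these libraries where they do the work, as an engineer would, in place of code of your own. Each camera call takes 0.05 s, during which the arm holds its last target. There are 200 camera calls.

### The job

Slide the wide serving dish across the counter, without lifting it, until it stands wholly on the round place mat. Then take the slotted pan by its handle, hold it over the dish and shake it from side to side until all the small nuts have dropped through into the dish while the large ones in it stay there, and set the pan back in the middle of its wooden board. Every large nut, from the pan and loose on the counter, goes into the small bowl; at the end the dish with all the small nuts still stands wholly on the mat, and the jar and the salt shaker have been left alone.

Things in the scene. Friction and masses are not known exactly. Their poses are not given: they have to be found in the camera images.
- mat: round cork place mat lying on the counter, diameter 250 mm, paper-thin (nothing catches on it). Fixed. Origin at its centre. It is where the dish has to stand.
- dish_mid (a point): round white stoneware serving dish, loose and heavy (about 0.8 kg), outer diameter 200 mm, upright wall 35 mm high and 6 mm thick, floor 6 mm thick. This point is the centre of the dish's inner floor, 6 mm above its underside. Too wide to grasp: it is slid over the counter by pushing its wall.
- board: flat wooden board, 180 x 130 x 12 mm, fixed to the counter. Origin at the centre of its underside. Its x axis is the long side. The slotted pan stands on it at the start, centred within about 5 mm and along nearly the same axes.
- pan_mid (a point): slotted steel pan (a sieve), about 0.3 kg: basket 162 mm long (x), 110 mm wide (y), walls 26 mm high and 3 mm thick, handle along the pan's -x, roughly towards the robot. Small nuts fall through the floor's slots, large ones do not. This point is the centre of the upper face of the floor, 3 mm above the pan's underside; z is up out of the pan.
- pan_slot (a point): centre of one of the pan's two floor slots, 22 mm from pan_mid along the pan's +y, at the floor's upper face; the other lies 22 mm along -y. Each slot is 20 mm wide and runs along x the basket's whole length. Beside them are flat floor strips 3 mm thick: 24 mm wide in the middle, 20 mm along each side wall.
- pan_handle (a point): grip point on the pan's handle: 120 mm from the basket's centre along the pan's -x and 28 mm above the pan's underside (25 mm above pan_mid). The handle is a wooden bar along x, 20 mm wide (y), 16 mm high, reaching from 81 to 190 mm from the basket's centre. Axes as the pan's.
- bowl_mid (a point): small round white bowl, loose, about 0.35 kg, outer diameter 132 mm at the rim, 45 mm high, wall and floor 5 mm thick. This point is the centre of its inner floor. The large nuts end up in it.
- vitamins: bystander: lidded jar 72 mm across, 100 mm tall, on the far side of the counter. Origin at the centre of its underside.
- shaker: bystander: small steel salt shaker 40 mm across, 74 mm tall. Origin at the centre of its underside.
- hazel0_mid (a point): small nut (hazelnut): round, about 15 mm across and high, about 10 g, with a flat foot 6 mm wide. At the start it stands on a floor strip of the pan; smooth carrying leaves it there, a brisk side-to-side shake along the pan's y (0.5 g or more) tips it and it rolls into a slot. This point is its centre. May be absent.
- hazel1_mid (a point): another small nut, as hazel0. May be absent.
- hazel2_mid (a point): another small nut, as hazel0. May be absent.
- hazel3_mid (a point): another small nut, as hazel0. May be absent.
- hazel4_mid (a point): another small nut, as hazel0. May be absent.
- hazel5_mid (a point): another small nut, as hazel0. May be absent.
- walnut0_mid (a point): large nut (walnut in its shell): round, 32 mm across and high, 36 mm long, about 15 g. It rests lengthways in a slot of the pan at the start, its lower part sunk in the slot by about 3 mm, at least 60 mm from the next one in the same slot. This point is its centre. May be absent.
- walnut1_mid (a point): another large nut in the pan, as walnut0. May be absent.
- walnut2_mid (a point): another large nut in the pan, as walnut0. May be absent.
- walnut3_mid (a point): another large nut in the pan, as walnut0. May be absent.
- walnut4_mid (a point): another large nut of the same size, but lying loose on the bare counter at the start. May be absent.
- walnut5_mid (a point): another large nut of the same size, but lying loose on the bare counter at the start. May be absent.
Things that resemble listed ones, but are neither listed nor needed, are in the scene too. What is shaped like the part that bears dish_mid but blue is not meant.

How it is judged:
On the way, in this order (a step that is already met when the one before it is completed fails the run):
1. the dish stands wholly on the place mat (horizontal distance between dish_mid and mat below 0.025 m and height (world z) of dish_mid below 0.01 m), for 0.2 s.
2. the pan is held above the dish, off the board (height (world z) of pan_mid above 0.045 m and horizontal distance between pan_mid and dish_mid below 0.06 m), for 0.2 s.
3. with the pan still held up, no small nut is left in it and the large nuts that were in it still are (height (world z) of pan_mid above 0.045 m and height (world z) of each of hazel0_mid, hazel1_mid, hazel2_mid, hazel3_mid, hazel4_mid, hazel5_mid below 0.036 m and x of walnut0_mid in the frame of pan_mid between -0.08 and 0.08 m and y of walnut0_mid in the frame of pan_mid between -0.056 and 0.056 m and z of walnut0_mid in the frame of pan_mid between 0 and 0.05 m and x of walnut1_mid in the frame of pan_mid between -0.08 and 0.08 m and y of walnut1_mid in the frame of pan_mid between -0.056 and 0.056 m and z of walnut1_mid in the frame of pan_mid between 0 and 0.05 m and x of walnut2_mid in the frame of pan_mid between -0.08 and 0.08 m and y of walnut2_mid in the frame of pan_mid between -0.056 and 0.056 m and z of walnut2_mid in the frame of pan_mid between 0 and 0.05 m and x of walnut3_mid in the frame of pan_mid between -0.08 and 0.08 m and y of walnut3_mid in the frame of pan_mid between -0.056 and 0.056 m and z of walnut3_mid in the frame of pan_mid between 0 and 0.05 m), for 0.2 s.
4. the pan stands on its board again (horizontal distance between pan_mid and board below 0.04 m and height (world z) of pan_mid below 0.022 m and angle between pan_mid's own z axis and vertical below 0.1 rad), for 0.2 s.
At the end, for the whole second after the job is handed in: The dish stands flat with its centre within 25 mm of the mat's centre (wholly on the mat); all small nuts lie in the dish; the pan stands level on the board with its centre within 40 mm of the board's; all large nuts lie in the upright small bowl; everything is at rest (all of step 1 and all of step 4 and horizontal distance between each of hazel0_mid, hazel1_mid, hazel2_mid, hazel3_mid, hazel4_mid, hazel5_mid and dish_mid below 0.094 m and height (world z) of each of hazel0_mid, hazel1_mid, hazel2_mid, hazel3_mid, hazel4_mid, hazel5_mid below 0.036 m and horizontal distance between each of walnut0_mid, walnut1_mid, walnut2_mid, walnut3_mid, walnut4_mid, walnut5_mid and bowl_mid below 0.06 m and height (world z) of each of walnut0_mid, walnut1_mid, walnut2_mid, walnut3_mid, walnut4_mid, walnut5_mid below 0.065 m and height (world z) of bowl_mid below 0.012 m and angle between bowl_mid's own z axis and vertical below 0.1 rad and linear speed of each of dish, pan, bowl below 0.02 m/s); the robot touches nothing.
It fails at once if the dish is lifted off the counter (height (world z) of dish_mid above 0.026 m).
It fails at once if the vitamins is moved by more than 20 mm (distance of vitamins from where it was at the start of the episode above 0.02 m).
It fails at once if the shaker is moved by more than 20 mm (distance of shaker from where it was at the start of the episode above 0.02 m).
Of hazel0, hazel1, hazel2, hazel3, hazel4, hazel5 only 4 to 6 are there at a start; the rules pass over those that are not, and their reading is None.
Of walnut0, walnut1, walnut2, walnut3 only 3 to 4 are there at a start; the rules pass over those that are not, and their reading is None.
Of walnut4, walnut5 only 1 to 2 are there at a start; the rules pass over those that are not, and their reading is None.
At some moment in a run one of dish, bowl may be knocked a few centimetres aside while the robot is not near it.
It also fails if it takes over 208 s, if anything falls off the work surface, if the arm or the gripper's body presses on something with over 40 N, if the wrist force passes 120 N, or if a joint passes its speed limit or range.

## Working session

There is one attempt and no reset: what is moved stays moved. The work goes in short steps, Python scripts to look and compute and a shell command to move; the robot and the scene stay as the last step left them, time stands still between calls to the robot, and variables do not carry over. Pictures are saved under pics/ and viewed, at most 14 in all, crops included, and the job is handed in when it is done.

```bash
mkdir -p pics
cat > h.py <<'E'
import numpy as np, cv2
from rig import robot,cams,ticket
from scipy.spatial.transform import Rotation as R
def info(n):
    i=cams.camera_info(n); return np.array(i['intrinsics'],float),np.array(i['dist'],float),np.array(i['pose'],float)
def ray(n,u,v):
    K,d,T=info(n); p=cv2.undistortPoints(np.array([[[u,v]]],float),K,d)[0,0]
    return T[:3,3],T[:3,:3]@np.array([p[0],p[1],1.])
def px(n,u,v,z):
    o,r=ray(n,u,v); return o+r*(z-o[2])/r[2]
def proj(n,P):
    K,d,T=info(n); M=np.linalg.inv(T); P=np.array(P,float).reshape(-1,3)
    return cv2.projectPoints(P,cv2.Rodrigues(M[:3,:3])[0],M[:3,3],K,d)[0][:,0]
def snap(n,f):
    im=cams.camera(n)[:,:,::-1].copy(); cv2.imwrite('pics/'+f,im); return im
E
python3 - <<'E'
from h import *
for n in('top','scene'):
    snap(n,n+'0.png'); print(n,info(n)[2].round(3).tolist(),info(n)[0].round(0).tolist())
o=robot.get_obs(); print(o['position'],o['tool_rot'],R.from_quat(o['tool_rot']).as_matrix().round(3).tolist())
E
```

```text
top [[0.099, -0.972, 0.214, 0.235], [-0.995, -0.097, 0.018, 0.055], [0.003, -0.215, -0.977, 1.172], [0.0, 0.0, 0.0, 1.0]] [[441.0, 0.0, 319.0], [0.0, 441.0, 243.0], [0.0, 0.0, 1.0]]
scene [[-0.727, 0.434, -0.531, 1.046], [0.686, 0.457, -0.566, 0.696], [-0.003, -0.776, -0.63, 0.75], [0.0, 0.0, 0.0, 1.0]] [[487.0, 0.0, 324.0], [0.0, 487.0, 239.0], [0.0, 0.0, 1.0]]
[ 0.25234114 -0.57121898  0.2913529 ] [ 9.78465128e-01  2.06409839e-01 -4.62745872e-05 -9.84946185e-04] [[0.915, 0.404, -0.0], [0.404, -0.915, 0.002], [0.0, -0.002, -1.0]]
```

View pics/top0.png

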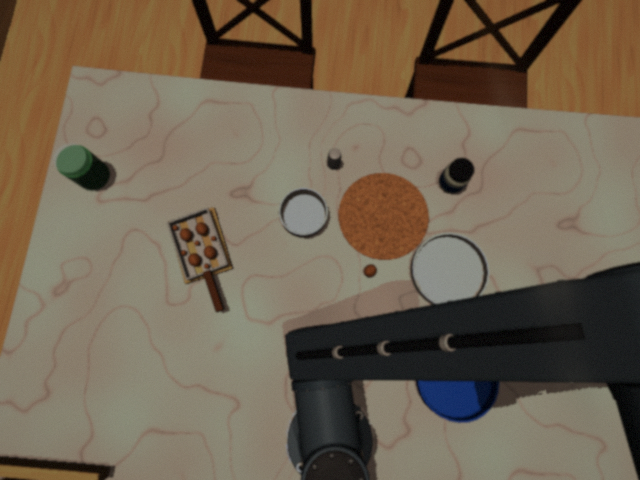

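View pics/scene0.png

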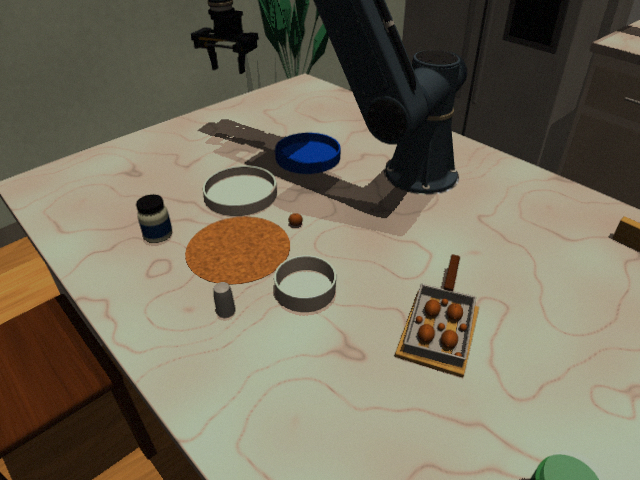

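The top view (up = +x, left = +y) shows the white dish (449,270), mat (383,216), bowl (304,214), pan on its board (200,245) with 4 walnuts and some hazelnuts, a loose walnut (370,271), the shaker (335,158) and the vitamins jar (457,175). The green-lidded jar and the blue dish are decoys. The scene view agrees; the vitamins could be either jar, so I'll leave both alone.

```bash
cat > m.py <<'E'
from h import *
def blobs(im,lo,hi,amin,roi=None):
    hsv=cv2.cvtColor(im,cv2.COLOR_BGR2HSV); m=cv2.inRange(hsv,lo,hi)
    if roi: k=np.zeros_like(m); k[roi[1]:roi[3],roi[0]:roi[2]]=255; m&=k
    n,l,s,c=cv2.connectedComponentsWithStats(m)
    return [(c[i].round(1),s[i,:].tolist()) for i in range(1,n) if s[i,4]>=amin]
def circ(im,roi,r0,r1):
    g=cv2.cvtColor(im,cv2.COLOR_BGR2GRAY)[roi[1]:roi[3],roi[0]:roi[2]]
    g=cv2.resize(g,None,fx=4,fy=4,interpolation=cv2.INTER_CUBIC)
    c=cv2.HoughCircles(g,cv2.HOUGH_GRADIENT,1,400,param1=120,param2=15,minRadius=4*r0,maxRadius=4*r1)
    return None if c is None else (c[0,0]/4+[roi[0],roi[1],0])
E
python3 - <<'E'
from m import *
t=cv2.imread('pics/top0.png'); s=cv2.imread('pics/scene0.png')
print('base',proj('top',[0,0,0]))
for c,st in blobs(t,(5,120,110),(20,255,255),300,(250,100,500,350)): print('mat',c,st,px('top',*c,0))
print('mat pt', t[216,383],cv2.cvtColor(t,cv2.COLOR_BGR2HSV)[216,383], 'dish',cv2.cvtColor(t,cv2.COLOR_BGR2HSV)[270,449],'ctr',cv2.cvtColor(t,cv2.COLOR_BGR2HSV)[330,200])
d=circ(t,(395,220,500,320),33,43); print('dish',d,px('top',d[0],d[1],.035))
b=circ(t,(270,180,335,245),20,28); print('bowl',b,px('top',b[0],b[1],.045))
for c,st in blobs(t,(0,110,30),(14,255,170),10,(160,190,400,320)): print('brown',c,st,px('top',*c,.016))
for n,p,z in (('shaker',(335,166),0),('jar',(456,188),0),('green',(97,185),0)): print(n,px('top',*p,z))
cv2.imwrite('pics/pan0.png',np.hstack([cv2.resize(t[195:320,155:245],None,fx=4,fy=4,interpolation=cv2.INTER_CUBIC),cv2.resize(s[250:375,390:490],None,fx=4,fy=4,interpolation=cv2.INTER_CUBIC)]))
E
```

```text
base [[329.82089976 439.59004088]]
mat [383.1 215.8] [338, 173, 91, 86, 6017] [ 0.58486995 -0.09280248  0.        ]
mat pt [ 49  82 137] [ 11 164 137] dish [ 39  13 142] ctr [ 24  45 141]
dish [447.875      271.375       34.09999847] [ 0.44144249 -0.26576808  0.035     ]
bowl [303.375 212.375  22.875] [0.55972567 0.12431501 0.045     ]
brown [371.6 221.8] [338, 190, 62, 70, 3751] [ 0.56013131 -0.06091595  0.016     ]
brown [201.5 228.3] [196, 222, 12, 13, 126] [0.49606615 0.39447341 0.016     ]
brown [174.2 227.2] [172, 225, 6, 5, 25] [0.49174212 0.46765105 0.016     ]
brown [185.7 234.3] [180, 228, 12, 14, 121] [0.47538506 0.43385964 0.016     ]
brown [212.8 238.4] [210, 237, 6, 4, 17] [0.47143884 0.36012207 0.016     ]
brown [196.5 242.7] [194, 241, 6, 4, 16] [0.4554122  0.40153248 0.016     ]
brown [209.6 251.9] [204, 246, 12, 13, 127] [0.43404091 0.36301691 0.016     ]
brown [182.6 252.7] [180, 251, 6, 5, 23] [0.42479931 0.43378548 0.016     ]
brown [194.  259.5] [188, 254, 13, 12, 117] [0.40961088 0.40086014 0.016     ]
brown [206.4 265.6] [205, 264, 4, 4, 15] [0.39662728 0.3657707  0.016     ]
brown [369.6 270.3] [364, 265, 12, 12, 109] [ 0.42701077 -0.06538886  0.016     ]
brown [213.  290.6] [203, 271, 21, 40, 323] [0.33286327 0.33845048 0.016     ]
shaker [0.71715251 0.05257054 0.        ]
jar [ 0.68532783 -0.28939562  0.        ]
green [0.59321781 0.70433966 0.        ]
```

View pics/pan0.png

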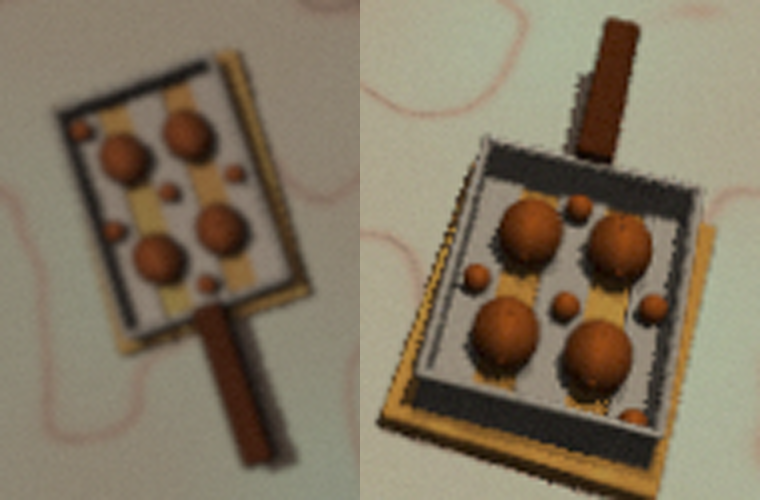

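The crop shows 4 walnuts in the slots (yaw about 26.6°) and 5 hazels. One loose walnut shows so far. I'll now move inside the dish and push its far inner wall, which is self-centering.

```bash
cat > go.py <<'E'
import sys
from h import *
# usage: go.py x y z [yawdeg of tool x]  -> shift in tool axes (cm) and turn about tool z
a=[float(v) for v in sys.argv[1:]]; o=robot.get_obs(); M=R.from_quat(o['tool_rot'])
d=M.inv().apply(np.array(a[:3])-o['position'])*100; X=M.as_matrix()[:,0]; y=np.degrees(np.arctan2(X[1],X[0]))
print('shift cm',d.round(2),'norm',np.linalg.norm(d).round(1),'yaw',y.round(1),'tilt',M.as_matrix()[:2,2].round(3), 'turnz',-np.radians((a[3]-y+180)%360-180).round(3) if len(a)>3 else '','t',o['time'])
E
python3 -m crank '[[4.2,-2.9,0,0,0,0,1],[4.2,-2.9,0,0,0,0,1],[4.2,-2.9,0,0,0,0,1],[4.2,-2.9,0,0,0,0,1],[4.2,-2.9,0,0,0,0,1]]' 20 && python3 -m crank '[[4.2,-2.9,0,0,0,0,1],[4.2,-2.9,0,0,0,0,1],[0,0,4,0,0,-0.154,1],[0,0,4,0,0,-0.154,1],[0,0,3,0,0,-0.154,1]]'
python3 go.py 0.441 -0.266 0.084 50.3
python3 - <<'E'
from m import *
t=snap('top','top1.png')
print(px('top',198.25,244.25,.038))
for p in ((168.75,222.5),(207.5,210),(229.25,267),(187.5,277.5)): print(px('top',*p,.038))
E
```

```text
time: 0.72
position: [0.3865, -0.3526, 0.292]
tool_rot: [0.979, 0.206, -0.0, -0.0]
ft_force: [0.3, 0.6, -0.1]
grip_width: 0.0452
grip_force: 0.0
time: 1.35
position: [0.4391, -0.2665, 0.1806]
tool_rot: [0.904, 0.428, -0.0, -0.001]
ft_force: [0.1, -0.7, -0.7]
grip_width: 0.0016
grip_force: 0.0
shift cm [0.15 0.13 9.66] norm 9.7 yaw 50.6 tilt [-0.001  0.001] turnz 0.006 t 1.35
[0.44755207 0.38973601 0.038     ]
[0.49809859 0.4761849  0.038     ]
[0.54253683 0.37995989 0.038     ]
[0.39574123 0.30050989 0.038     ]
[0.35803763 0.40328917 0.038     ]
```

View pics/top1.png

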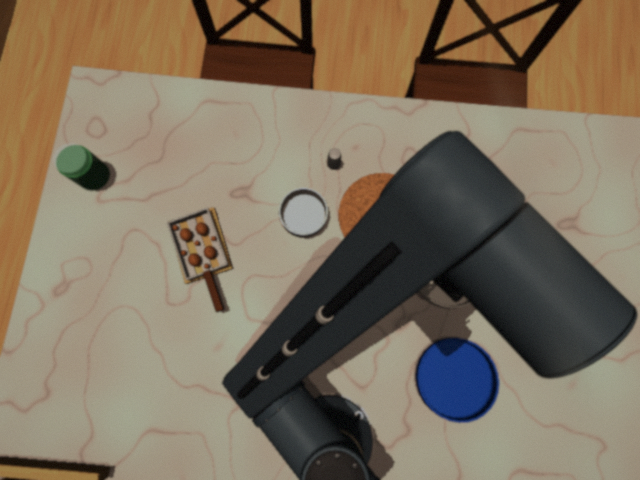

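The dish is under the gripper and no second loose walnut has appeared near the blue dish. I'm lowering and pushing along tool x.

```bash
python3 -m crank '[[0,0,3,0,0,0,1],[0,0,3,0,0,0,1],[0,0,2,0,0,0,1],[0,0,1.5,0,0,0,1],[0,0,0,0,0,0,1]]'&& python3 -m crank '[[3,0,0,0,0,0,1],[3,0,0,0,0,0,1],[1.5,0,0,0,0,0,1],[1.2,0,0,0,0,0,1],[1.2,0,0,0,0,0,1]]' && python3 -m crank '[[1.2,0,0,0,0,0,1],[1.2,0,0,0,0,0,1],[1.2,0,0,0,0,0,1],[1.2,0,0,0,0,0,1],[1.2,0,0,0,0,0,1]]'; python3 go.py 0.638 -0.029 0.084
```

```text
time: 2.02
position: [0.4391, -0.2671, 0.0867]
tool_rot: [0.905, 0.425, -0.0, -0.001]
ft_force: [-0.3, -1.2, -0.1]
grip_width: 0.0005
grip_force: 0.0
time: 2.65
position: [0.5028, -0.1923, 0.0881]
tool_rot: [0.905, 0.425, -0.0, 0.001]
ft_force: [-3.4, -5.8, 3.0]
grip_width: 0.0003
grip_force: 3.0
time: 3.28
position: [0.5406, -0.1464, 0.0881]
tool_rot: [0.905, 0.425, -0.001, 0.001]
ft_force: [-4.0, -5.1, 3.2]
grip_width: 0.0004
grip_force: 3.3
shift cm [15.25  0.    0.37] norm 15.3 yaw 50.3 tilt [-0.001 -0.002] turnz  t 3.275
```

```bash
python3 -m crank '[[1.4,0,0,0,0,0,1],[1.4,0,0,0,0,0,1],[1.4,0,0,0,0,0,1],[1.4,0,0,0,0,0,1],[1.4,0,0,0,0,0,1]]'&& python3 -m crank '[[1.4,0,0,0,0,0,1],[1.4,0,0,0,0,0,1],[1.4,0,0,0,0,0,1],[1.3,0,0,0,0,0,1],[1,0,0,0,0,0,1]]' && python3 -m crank '[[0.6,0,0,0,0,0,1],[0.4,0,0,0,0,0,1],[0,0,0,0,0,0,1]]'; python3 go.py 0.638 -0.029 0.084; python3 -c "
from m import *
t=snap('scene','s2.png')"
```

```text
time: 3.9
position: [0.5849, -0.0926, 0.0881]
tool_rot: [0.905, 0.425, -0.002, 0.0]
ft_force: [-4.6, -5.2, 4.7]
grip_width: 0.0005
grip_force: 3.5
time: 4.53
position: [0.6262, -0.0427, 0.0881]
tool_rot: [0.905, 0.425, -0.002, 0.0]
ft_force: [-5.1, -5.8, 5.9]
grip_width: 0.0007
grip_force: 3.8
time: 4.9
position: [0.6326, -0.0348, 0.088]
tool_rot: [0.905, 0.425, -0.002, 0.0]
ft_force: [-2.5, -3.1, 4.0]
grip_width: 0.0003
grip_force: 2.4
shift cm [0.79 0.04 0.39] norm 0.9 yaw 50.3 tilt [-0.003 -0.002] turnz  t 4.9
```

View pics/s2.png

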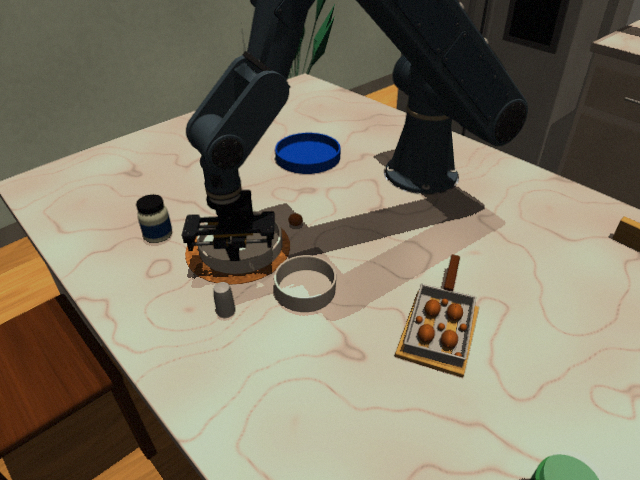

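The dish is on the mat. I'll retract, go up and move over to the handle, then check the dish on the way.

```bash
python3 -m crank '[[-2.5,0,0,0,0,0,1],[0,0,-4,0,0,0,1],[0,0,-5,0,0,0,0.5],[0,0,-5,0,0,0,0.3],[0,0,0,0,0,0.1,0.3]]'; python3 go.py 0.342 0.3355 0.21 27
```

```text
time: 5.58
position: [0.6202, -0.0534, 0.2325]
tool_rot: [0.926, 0.377, 0.004, 0.003]
ft_force: [0.0, 0.6, -1.0]
grip_width: 0.0228
grip_force: 0.0
shift cm [  7.28 -47.27   1.87] norm 47.9 yaw 44.4 tilt [ 0.01  -0.002] turnz 0.303 t 5.575
```

```bash
python3 -m crank '[[0.9,-5.9,0,0,0,0,0.3],[0.9,-5.9,0,0,0,0,0.3],[0.9,-5.9,0,0,0,0,0.3],[0.9,-5.9,0,0,0,0,0.3],[0.9,-5.9,0,0,0,0,0.3]]' && python3 -m crank '[[0.9,-5.9,0,0,0,0,0.3],[0.9,-5.9,0,0,0,0,0.3],[0.9,-5.9,0,0,0,0,0.3],[0,0,1,0,0,0.15,0.3],[0,0,1,0,0,0.15,0.3]]'; python3 go.py 0.342 0.3355 0.091 27
python3 - <<'E'
from m import *
t=snap('top','top3.png')
hsv=cv2.cvtColor(t,cv2.COLOR_BGR2HSV)
d=circ(t,(330,160,440,270),33,43); print('dish',d,px('top',d[0],d[1],.035))
b=circ(t,(270,180,335,245),20,28); print('bowl',b,px('top',b[0],b[1],.045))
E
```

```text
time: 6.2
position: [0.4417, 0.1903, 0.2276]
tool_rot: [0.926, 0.378, 0.001, -0.0]
ft_force: [0.8, 0.8, -0.0]
grip_width: 0.06
grip_force: 0.0
time: 6.82
position: [0.337, 0.3352, 0.2074]
tool_rot: [0.972, 0.235, 0.001, -0.0]
ft_force: [-0.3, -1.1, -0.2]
grip_width: 0.0608
grip_force: 0.0
shift cm [ 0.44  0.21 11.64] norm 11.7 yaw 27.2 tilt [0.001 0.001] turnz 0.004 t 6.825
dish [384.625      216.875       34.52500153] [ 0.57184354 -0.09264882  0.035     ]
bowl [303.125      212.125       22.85000038] [0.56034576 0.12504939 0.045     ]
```

View pics/top3.png

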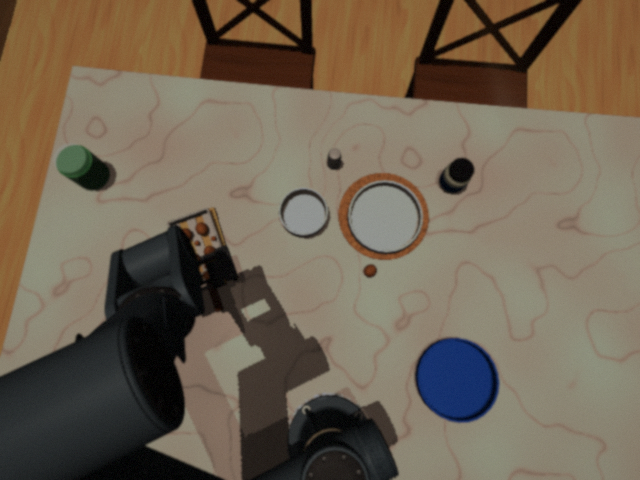

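The dish is inside the mat ring, the bowl is unmoved, and there is only one loose walnut, at (370,271). Gripping the handle next.

```bash
python3 -m crank '[[0.4,0.2,3,0,0,0,0.3],[0,0,3,0,0,0,0.3],[0,0,3,0,0,0,0.3],[0,0,2.6,0,0,0,0.3],[0,0,0,0,0,0,0.3]]' && python3 -m crank '[[0,0,0,0,0,0,0.9],[0,0,0,0,0,0,0.9],[0,0,0,0,0,0,0.9],[0,0,0,0,0,0,0.9],[0,0,0,0,0,0,0.9]]' 50 && python3 -m crank '[[0,0,-0.4,0,0,0,1],[0,0,-0.6,0,0,0,1],[0,0,-0.8,0,0,0,1],[0,0,-1,0,0,0,1],[0,0,-1,0,0,0,1]]'; python3 -c "
from m import *
snap('scene','s4.png')"
```

```text
time: 7.5
position: [0.3418, 0.3336, 0.0901]
tool_rot: [0.972, 0.237, -0.002, 0.0]
ft_force: [0.7, 0.3, 0.1]
grip_width: 0.061
grip_force: 0.0
time: 8.12
position: [0.3422, 0.3345, 0.0916]
tool_rot: [0.972, 0.237, 0.0, -0.0]
ft_force: [-0.9, 3.1, 3.7]
grip_width: 0.0197
grip_force: 49.9
time: 8.75
position: [0.3421, 0.3342, 0.13]
tool_rot: [0.972, 0.237, -0.0, 0.0]
ft_force: [-0.4, -0.5, -3.8]
grip_width: 0.0194
grip_force: 49.8
```

View pics/s4.png

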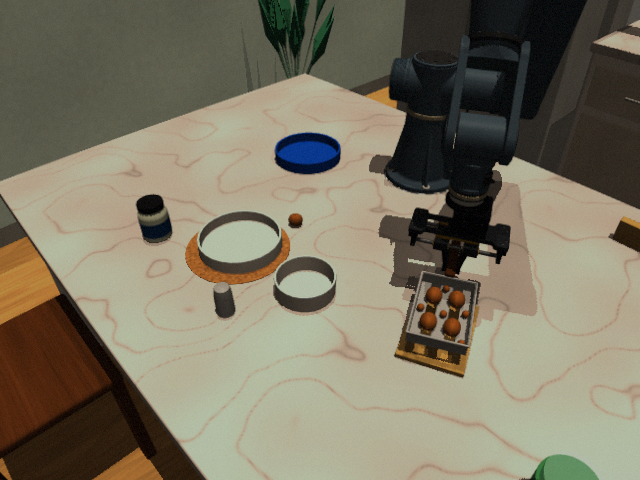

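The pan is held level with all nuts in it. I'm carrying it smoothly to the dish.

```bash
python3 -m crank '[[0,0.5,-0.8,0,0,0.02,1],[-0.1,1,-1,0,0,0.04,1],[-0.2,1.6,-1,0,0,0.045,1],[-0.2,2.2,-0.8,0,0,0.045,1],[-0.2,2.6,-0.4,0,0,0.045,1]]' && python3 -m crank '[[0,2.8,0,0,0,0.045,1],[0.1,2.8,0,0,0,0.045,1],[0.2,2.8,0,0,0,0.045,1],[0.3,2.8,0,0,0,0.045,1],[0.4,2.8,0,0,0,0.045,1]]'; python3 go.py 0.4585 -0.074 0.17 -9
```

```text
time: 9.43
position: [0.3659, 0.2571, 0.1701]
tool_rot: [0.99, 0.139, 0.001, -0.0]
ft_force: [1.1, 0.3, -3.8]
grip_width: 0.0195
grip_force: 50.0
time: 10.05
position: [0.4021, 0.121, 0.1698]
tool_rot: [1.0, 0.027, 0.0, 0.0]
ft_force: [0.2, 0.7, -4.0]
grip_width: 0.0193
grip_force: 50.0
shift cm [ 4.58 19.77 -0.02] norm 20.3 yaw 3.1 tilt [ 0. -0.] turnz 0.211 t 10.05
```

```bash
python3 -m crank '[[0.6,2.8,0,0,0,0.045,1],[0.6,2.8,0,0,0,0.045,1],[0.7,2.8,0,0,0,0.045,1],[0.7,2.8,0,0,0,0.045,1],[0.7,2.6,0,0,0,0.03,1]]' && python3 -m crank '[[0.7,2.2,0,0,0,0,1],[0.5,1.6,0,0,0,0,1],[0.3,1,0,0,0,0,1],[0.2,0.5,0,0,0,0,1],[0,0,0,0,0,0,1]]'; python3 go.py 0.4585 -0.074 0.136 -9
python3 - <<'E'
from m import *
t=snap('top','top5.png');s=snap('scene','s5.png')
cv2.imwrite('pics/c5.png',np.hstack([cv2.resize(t[160:290,310:440],(400,400)),cv2.resize(s[200:300,170:270],(400,400))]))
E
```

```text
time: 10.68
position: [0.4305, -0.018, 0.1697]
tool_rot: [0.997, -0.078, 0.0, 0.0]
ft_force: [0.7, -1.4, -3.9]
grip_width: 0.0195
grip_force: 50.0
time: 11.3
position: [0.4393, -0.0709, 0.1693]
tool_rot: [0.997, -0.076, -0.0, -0.0]
ft_force: [-0.0, -0.8, -3.9]
grip_width: 0.0195
grip_force: 50.0
shift cm [1.94 0.01 3.33] norm 3.9 yaw -8.7 tilt [-0.  0.] turnz 0.005 t 11.3
```

View pics/c5.png

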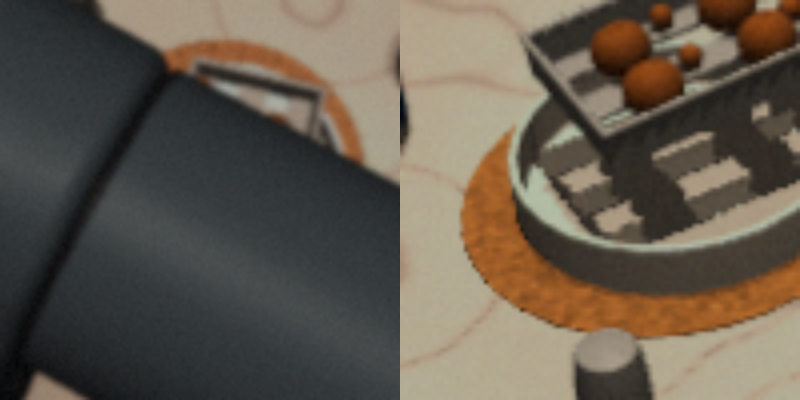

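The pan is above the dish, which is still on the mat. I'm centring, lowering and starting the shake.

```bash
python3 -m crank '[[0.6,0,0.8,0,0,0,1],[0.8,0,1,0,0,0,1],[0.5,0,1,0,0,0,1],[0,0,0.5,0,0,0,1],[0,0,0,0,0,0,1]]' 60 && python3 -m crank '[[0,0,0,0,0,0,1],[0,1,0,0,0,0,1],[0,-2,0,0,0,0,1],[0,2,0,0,0,0,1],[0,-2,0,0,0,0,1]]' && python3 -m crank '[[0,2,0,0,0,0,1],[0,-2,0,0,0,0,1],[0,1,0,0,0,0,1],[0,0,0,0,0,0,1],[0,0,0,0,0,0,1]]'; python3 go.py 0.4585 -0.074 0.136 -9
python3 - <<'E'
from m import *
s=snap('scene','s6.png')
cv2.imwrite('pics/c6.png',cv2.resize(s[180:300,170:320],None,fx=5,fy=5,interpolation=cv2.INTER_CUBIC))
E
```

```text
time: 12.02
position: [0.4576, -0.0736, 0.1355]
tool_rot: [0.997, -0.076, -0.001, -0.0]
ft_force: [1.3, 0.3, -4.5]
grip_width: 0.0191
grip_force: 60.0
time: 12.65
position: [0.4609, -0.0664, 0.1368]
tool_rot: [0.997, -0.078, 0.002, 0.001]
ft_force: [1.7, -0.2, -4.4]
grip_width: 0.0196
grip_force: 60.0
time: 13.28
position: [0.4583, -0.0745, 0.1364]
tool_rot: [0.997, -0.076, 0.0, 0.0]
ft_force: [0.4, 0.1, -3.7]
grip_width: 0.0195
grip_force: 60.0
shift cm [ 0.01 -0.05  0.04] norm 0.1 yaw -8.8 tilt [ 0.001 -0.   ] turnz 0.004 t 13.275
```

View pics/c6.png

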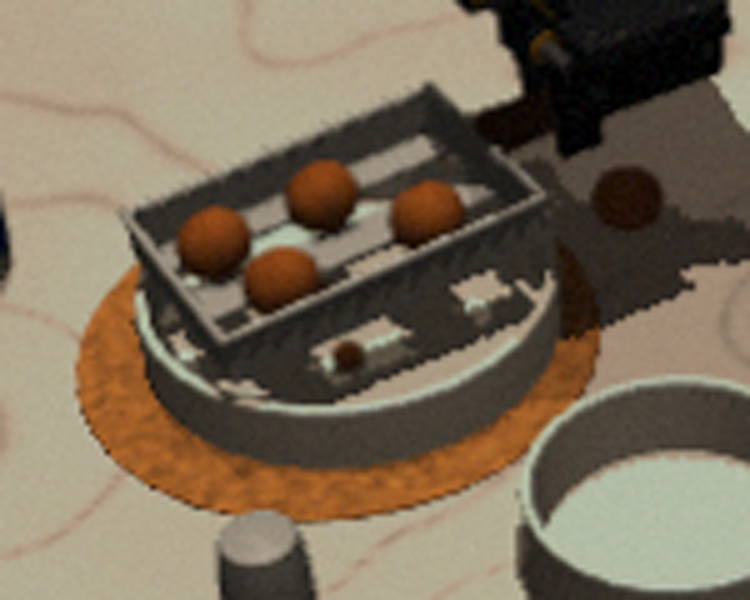

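Walnuts are still in the slots and no hazels are visible in the pan, though the near wall hides a strip. One more shake, then the pan goes away and I count the hazels in the dish.

```bash
python3 -m crank '[[0,1,0,0,0,0,1],[0,-2,0,0,0,0,1],[0,2,0,0,0,0,1],[0,-2,0,0,0,0,1],[0,2,0,0,0,0,1]]' && python3 -m crank '[[0,-2,0,0,0,0,1],[0,1,0,0,0,0,1],[0,0,0,0,0,0,1],[0,0,0,0,0,0,1],[0,0,-1,0,0,0,1]]' && python3 -m crank '[[0,0,-2,0,0,0,1],[0,0,-2,0,0,0,1],[0,0,-1,0,0,0,1],[0,0,0,0,0,0,1]]'
python3 - <<'E'
from m import *
s=snap('scene','s7.png'); t=snap('top','top7.png')
cv2.imwrite('pics/c7.png',cv2.resize(s[140:300,170:330],None,fx=3.7,fy=3.7,interpolation=cv2.INTER_CUBIC))
E
```

```text
time: 13.95
position: [0.4562, -0.0827, 0.1362]
tool_rot: [0.997, -0.074, -0.001, -0.0]
ft_force: [0.5, -0.2, -5.0]
grip_width: 0.0193
grip_force: 60.0
time: 14.58
position: [0.4576, -0.0739, 0.1461]
tool_rot: [0.997, -0.076, -0.001, -0.0]
ft_force: [-0.6, 0.6, -4.0]
grip_width: 0.0192
grip_force: 60.0
time: 15.08
position: [0.4585, -0.0739, 0.1971]
tool_rot: [0.997, -0.076, 0.001, 0.0]
ft_force: [-0.2, -0.8, -3.9]
grip_width: 0.0195
grip_force: 60.0
```

View pics/c7.png

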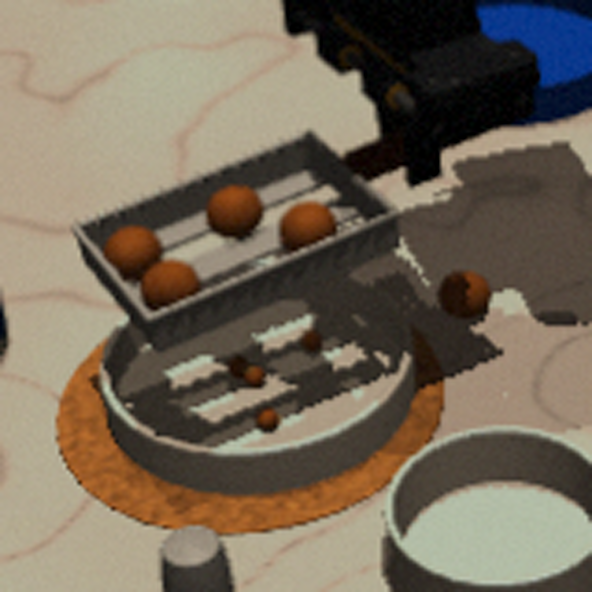

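Four hazels are visible in the dish; the fifth may be hidden by the pan. I'll swing the pan aside, still held, and count again.

```bash
python3 -m crank '[[0,-0.6,0,0,0,0,1],[-0.1,-1.2,0,0,0,0,1],[-0.3,-1.8,0,0,0,-0.03,1],[-0.5,-2.4,0,0,0,-0.045,1],[-0.6,-2.8,0,0,0,-0.045,1]]' && python3 -m crank '[[-0.6,-2.8,0,0,0,-0.045,1],[-0.6,-2.8,0,0,0,-0.045,1],[-0.6,-2.8,0,0,0,-0.045,1],[-0.5,-2.8,0,0,0,-0.045,1],[-0.4,-2.8,0,0,0,-0.045,1]]'; python3 go.py 0.3422 0.3343 0.17 27.5
python3 - <<'E'
from m import *
s=snap('scene','s8.png'); t=snap('top','top8.png')
cv2.imwrite('pics/c8.png',np.hstack([cv2.resize(t[165:290,260:440],(400,278)),cv2.resize(s[180:320,170:371],(400,278))]))
for n,im,roi in(('top',t,(340,175,430,260)),('scene',s,(195,205,285,275))):
    for c,st in blobs(im,(0,80,20),(20,255,140),4,roi): print(n,c,st[4])
E
```

```text
time: 15.8
position: [0.4537, 0.0164, 0.1959]
tool_rot: [1.0, -0.016, -0.0, -0.0]
ft_force: [-0.2, -0.4, -2.8]
grip_width: 0.019
grip_force: 60.0
time: 16.42
position: [0.418, 0.1549, 0.1959]
tool_rot: [0.995, 0.097, -0.0, -0.0]
ft_force: [-0.2, -0.0, -2.9]
grip_width: 0.0193
grip_force: 60.0
shift cm [ -3.96 -19.07   2.6 ] norm 19.6 yaw 11.2 tilt [-0.001  0.   ] turnz -0.285 t 16.425
top [373.  223.6] 980
top [399.7 181. ] 133
top [376.4 188.4] 21
top [417.1 194.9] 7
top [421.7 199.6] 20
top [425.3 210. ] 30
top [370.8 208.3] 12
top [387.8 216. ] 32
top [385.4 233.6] 15
top [422.8 235.4] 5
top [364.2 254.4] 5
top [372.  257.3] 9
scene [254.  232.6] 21
scene [236.1 240.7] 44
scene [239.2 265.8] 188
scene [241.9 253.3] 25
scene [273.8 270.4] 5
```

View pics/s8.png

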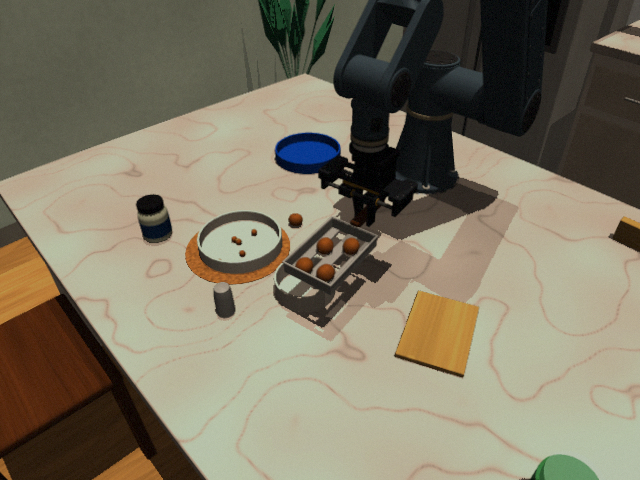

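Run:
```python
from m import *
s=cv2.imread('pics/s8.png'); t=cv2.imread('pics/top8.png')
f=lambda a:cv2.resize(a,(400,400),interpolation=cv2.INTER_CUBIC)
cv2.imwrite('pics/d8.png',np.hstack([f(t[160:280,255:435]),f(s[210:310,270:390])]))
```

```text
(no output)
```

View pics/d8.png

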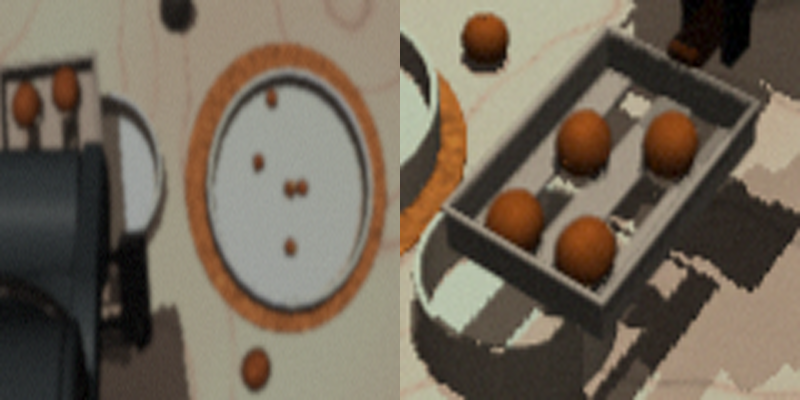

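The left crop (top view) shows all 5 hazels in the dish, with the dish inside the mat; the 4 walnuts are still in the pan. I'm returning the pan to its board.

```bash
python3 -m crank '[[-0.4,-2.8,0.4,0,0,-0.045,1],[-0.3,-2.8,0.6,0,0,-0.045,1],[-0.3,-2.8,0.6,0,0,-0.045,1],[-0.2,-2.6,0.6,0,0,-0.045,1],[-0.1,-2.2,0.4,0,0,-0.045,1]]' && python3 -m crank '[[-0.1,-1.6,0,0,0,-0.04,1],[0,-1.1,0,0,0,-0.02,1],[0,-0.6,0,0,0,0,1],[0,0,0,0,0,0,1]]'; python3 go.py 0.3422 0.3343 0.092 27.5
```

```text
time: 17.15
position: [0.3695, 0.2775, 0.1697]
tool_rot: [0.978, 0.208, -0.0, 0.0]
ft_force: [1.0, -0.5, -3.2]
grip_width: 0.0194
grip_force: 60.0
time: 17.65
position: [0.3552, 0.3061, 0.1704]
tool_rot: [0.972, 0.237, 0.0, 0.0]
ft_force: [0.2, 0.3, -4.3]
grip_width: 0.0192
grip_force: 60.0
shift cm [ 0.14 -3.1   7.84] norm 8.4 yaw 27.4 tilt [0. 0.] turnz -0.002 t 17.65
```

```bash
cat > wn.py <<'E'
from m import *
import sys
# walnuts in pan frame while held
o=robot.get_obs(); M=R.from_quat(o['tool_rot']).as_matrix(); p=o['position']
c=p+.12*M[:,0]; c=c+[0,0,-.076]
u=proj('scene',c)[0].astype(int); im=snap('scene',sys.argv[1])
for b,st in blobs(im,(0,150,60),(14,255,255),60,(u[0]-70,u[1]-70,u[0]+70,u[1]+70)):
    w=px('scene',*b,c[2]+.013)-c; print(b,st[2:],'pan x,y mm',(1000*w@M[:,0]).round(0),(-1000*w@M[:,1]).round(0))
E
python3 wn.py s9.png
```

```text
[443.4 279. ] [16, 15, 179] pan x,y mm -33.0 21.0
[417.8 284. ] [17, 16, 188] pan x,y mm -4.0 -23.0
[410.4 309.7] [17, 15, 198] pan x,y mm 65.0 -23.0
[435.8 312. ] [18, 18, 210] pan x,y mm 56.0 21.0
```

Two walnuts sit against the front wall, with no room for a finger there. I'll set the pan down, pick the rear two, then re-grip the pan to shift the front ones back.

```bash
python3 -m crank '[[0,-1,0.8,0,0,0,1],[0,-1.2,1.4,0,0,0,1],[0,-0.9,1.6,0,0,0,1],[0,0,1.6,0,0,0,1],[0,0,1.2,0,0,0,1]]' && python3 -m crank '[[0,0,0.6,0,0,0,1],[0,0,0.4,0,0,0,1],[0,0,0.15,0,0,0,1],[0,0,0.1,0,0,0,1],[0,0,0,0,0,0,1]]';  python3 go.py 0.3422 0.3343 0.0915 27.5
```

```text
time: 18.32
position: [0.3401, 0.3338, 0.1026]
tool_rot: [0.972, 0.237, -0.001, 0.0]
ft_force: [-0.9, -1.1, -3.3]
grip_width: 0.0194
grip_force: 60.0
time: 18.95
position: [0.3411, 0.3337, 0.0922]
tool_rot: [0.972, 0.237, 0.001, -0.0]
ft_force: [-2.8, -0.8, 1.1]
grip_width: 0.0196
grip_force: 60.0
shift cm [ 0.12 -0.    0.07] norm 0.1 yaw 27.4 tilt [0.001 0.001] turnz -0.002 t 18.95
```

```bash
python3 -m crank '[[0,0,0,0,0,0,0.5],[0,0,0,0,0,0,0.5],[0,0,-2,0,0,0,0.5],[0,0,-4,0,0,0,0.45],[0,0,-5,0,0,0,0.4]]' 12 && python3 -m crank '[[-3,0,-2,0,0,0,0.4],[-3,0,0,0,0,0,0.4],[0,0,0,0,0,0,0.4]]'
cat > wc.py <<'E'
from m import *
import sys
s=snap('scene',sys.argv[1]+'s.png'); t=snap('top',sys.argv[1]+'t.png')
for n,im,roi in (('scene',s,(390,260,480,370)),('top',t,(160,200,240,285))):
    for b,st in blobs(im,(0,130,40),(14,255,255),50,roi): print(n,b,st[2:],px(n,*b,.028).round(4))
for b,st in blobs(t,(0,110,30),(14,255,170),50,(355,255,390,290)): print('loose top',b,st[4],px('top',*b,.016).round(4))
for b,st in blobs(s,(0,130,40),(14,255,255),50,(280,205,315,235)): print('loose scene',b,st[4],px('scene',*b,.016).round(4))
b=circ(t,(270,180,335,245),20,28); print('bowl',b,px('top',b[0],b[1],.045).round(4))
E
python3 wc.py w1; python3 go.py 0.4 0.35 .1 27
```

```text
time: 19.58
position: [0.3407, 0.3334, 0.2023]
tool_rot: [0.972, 0.236, -0.001, 0.0]
ft_force: [1.2, -0.0, -0.1]
grip_width: 0.0497
grip_force: 0.0
time: 19.95
position: [0.2855, 0.305, 0.222]
tool_rot: [0.972, 0.237, -0.001, 0.0]
ft_force: [0.6, -0.5, -0.6]
grip_width: 0.0521
grip_force: 0.0
scene [449.2 273.9] [15, 28, 245] [0.3235 0.3232 0.028 ]
scene [453.2 309.8] [15, 17, 191] [0.4046 0.3908 0.028 ]
scene [428.8 314.6] [16, 16, 203] [0.4503 0.3645 0.028 ]
scene [422.6 338.5] [17, 16, 201] [0.5072 0.3934 0.028 ]
scene [446.8 341.2] [18, 19, 223] [0.4795 0.4291 0.028 ]
top [200.1 220.9] [12, 14, 115] [0.5132 0.3978 0.028 ]
top [185.5 230.4] [11, 14, 106] [0.4834 0.4322 0.028 ]
top [208.1 243.6] [11, 14, 114] [0.4538 0.3672 0.028 ]
top [196.5 258.2] [11, 13, 80] [0.4119 0.3913 0.028 ]
top [208.  274.9] [8, 9, 50] [0.3711 0.3546 0.028 ]
loose top [379.4 256.5] 90 [ 0.4667 -0.0886  0.016 ]
loose top [369.7 270.3] 108 [ 0.427  -0.0657  0.016 ]
loose scene [295.3 218.4] 108 [ 0.4235 -0.0712  0.016 ]
bowl [303.375      212.125       23.10000038] [0.5604 0.1244 0.045 ]
shift cm [11.86  1.27 12.23] norm 17.1 yaw 27.4 tilt [0.002 0.001] turnz 0.007 t 20.05
```

```bash
python3 -m crank '[[4.4,0.6,0,0,0,0,0.4],[4.4,0.6,0,0,0,0,0.4],[4.4,0.5,0,0,0,0,0.4],[4.4,0.5,2,0,0,0,0.4],[0,0,2,0,0,-0.18,0.4]]' && python3 -m crank '[[0,0,0,0,0,-0.18,0.4],[0,0,0,0,0,-0.18,0.4],[0,0,0,0,0,-0.18,0.4],[0,0,0,0,0,-0.18,0.4],[0,0,0,0,0,-0.18,0.4]]' && python3 -m crank '[[0,0,0,0,0,-0.18,0.4],[0,0,0,0,0,-0.18,0.4],[0,0,0,0,0,-0.13,0.4],[0,0,0,0,0,0,0.4]]';  python3 go.py 0.452 0.366 0.089 117.4
```

```text
time: 20.68
position: [0.46, 0.3693, 0.1811]
tool_rot: [0.946, 0.325, 0.004, -0.001]
ft_force: [-1.0, 0.3, 0.8]
grip_width: 0.0521
grip_force: 0.0
time: 21.3
position: [0.4557, 0.368, 0.181]
tool_rot: [0.71, 0.704, 0.001, 0.0]
ft_force: [0.0, 0.7, 0.3]
grip_width: 0.0523
grip_force: 0.0
time: 21.8
position: [0.4553, 0.3678, 0.1811]
tool_rot: [0.521, 0.854, 0.0, 0.0]
ft_force: [-0.3, -0.2, 0.8]
grip_width: 0.0519
grip_force: 0.0
shift cm [-0.01 -0.39  9.21] norm 9.2 yaw 117.2 tilt [0.001 0.   ] turnz -0.003 t 21.8
```

```bash
python3 -m crank '[[0,-0.4,3,0,0,0,0.4],[0,0,3,0,0,0,0.4],[0,0,2,0,0,0,0.4],[0,0,1.2,0,0,0,0.4],[0,0,0,0,0,0,0.4]]' && python3 -m crank '[[0,0,0,0,0,0,1],[0,0,0,0,0,0,1],[0,0,0,0,0,0,1],[0,0,-1,0,0,0,1],[0,0,-3,0,0,0,1]]' 10 && python3 -m crank '[[0,0,-4,0,0,0,1],[0,0,-3,0,0,0,1],[0,0,0,0,0,0,1]]';  python3 go.py 0.555 0.105 0.15 117.4
```

```text
time: 22.42
position: [0.4505, 0.3655, 0.0889]
tool_rot: [0.521, 0.854, -0.001, -0.0]
ft_force: [-0.0, -0.3, 0.0]
grip_width: 0.052
grip_force: 0.0
time: 23.05
position: [0.4495, 0.365, 0.1295]
tool_rot: [0.52, 0.854, -0.001, -0.001]
ft_force: [0.4, 0.8, 0.2]
grip_width: 0.0353
grip_force: 10.0
time: 23.42
position: [0.4517, 0.3663, 0.203]
tool_rot: [0.52, 0.854, 0.003, 0.002]
ft_force: [-0.7, 0.5, -0.3]
grip_width: 0.0353
grip_force: 10.0
shift cm [-27.96  -2.86   5.28] norm 28.6 yaw 117.3 tilt [0.006 0.003] turnz -0.001 t 23.425
```

```bash
python3 -m crank '[[-5.7,-0.3,0,0,0,0,1],[-5.7,-0.3,0,0,0,0,1],[-5.7,-0.3,0,0,0,0,1],[-5.7,-0.3,0,0,0,0,1],[-5.7,-0.3,0,0,0,0,1]]' && python3 -m crank '[[0,0,2,0,0,0,1],[0,0,3,0,0,0,1],[0,0,3,0,0,0,1],[0,0,2.5,0,0,0,1],[0,0,0.3,0,0,0,1]]' && python3 -m crank '[[0,0,0,0,0,0,0.5],[0,0,0,0,0,0,0.5],[0,0,-3,0,0,0,0.5],[0,0,-5,0,0,0,0.5],[0,0,-3,0,0,0,0.5]]';  python3 go.py 0.407 0.391 0.2 117.4; python3 wc.py w2
```

```text
time: 24.05
position: [0.5678, 0.1037, 0.1988]
tool_rot: [0.52, 0.854, -0.0, -0.001]
ft_force: [0.4, -0.1, 0.7]
grip_width: 0.0349
grip_force: 10.0
time: 24.68
position: [0.5659, 0.1054, 0.0893]
tool_rot: [0.52, 0.854, -0.002, -0.003]
ft_force: [0.9, -0.0, 0.3]
grip_width: 0.0351
grip_force: 10.0
time: 25.3
position: [0.5689, 0.1056, 0.2052]
tool_rot: [0.52, 0.854, 0.001, 0.002]
ft_force: [0.9, -0.3, -0.1]
grip_width: 0.0434
grip_force: 0.0
shift cm [32.79 -1.28  0.44] norm 32.8 yaw 117.3 tilt [0.005 0.   ] turnz -0.001 t 25.3
scene [449.3 273.5] [15, 29, 253] [0.3223 0.3226 0.028 ]
scene [453.  310.2] [16, 19, 202] [0.4058 0.3911 0.028 ]
scene [422.5 338.5] [17, 16, 204] [0.5073 0.3933 0.028 ]
scene [446.8 341.4] [18, 18, 223] [0.4799 0.4294 0.028 ]
loose top [379.4 256.4] 84 [ 0.467  -0.0886  0.016 ]
loose top [369.7 270.3] 105 [ 0.427  -0.0657  0.016 ]Traceback (most recent call last):
  File "wc.py", line 8, in <module>
    b=circ(t,(270,180,335,245),20,28); print('bowl',b,px('top',b[0],b[1],.045).round(4))
                                                               ~^^^
TypeError: 'NoneType' object is not subscriptable
```

```bash
python3 -m crank '[[5.5,-0.2,0,0,0,0,0.48],[5.5,-0.2,0,0,0,0,0.48],[5.5,-0.2,0,0,0,0,0.48],[5.5,-0.2,0,0,0,0,0.48],[5.5,-0.2,0,0,0,0,0.48]]' && python3 -m crank '[[5.3,-0.1,2,0,0,0,0.48],[0,0,2,0,0,0,0.48],[0,0,2,0,0,0,0.48],[0,0,0,0,0,0,0.48]]'; python3 go.py 0.409 0.3915 0.089 117.4
```

```text
time: 26.02
position: [0.4316, 0.3464, 0.2015]
tool_rot: [0.52, 0.854, -0.0, -0.0]
ft_force: [0.3, 0.5, -0.3]
grip_width: 0.0452
grip_force: 0.0
time: 26.52
position: [0.4062, 0.3912, 0.1401]
tool_rot: [0.52, 0.854, -0.002, -0.001]
ft_force: [0.4, 0.4, -0.6]
grip_width: 0.0451
grip_force: 0.0
shift cm [-0.11  0.28  5.11] norm 5.1 yaw 117.4 tilt [-0.004 -0.002] turnz -0.001 t 26.525
```

```bash
python3 -m crank '[[-0.1,0.25,0.8,0,0,0,0.48],[0,0,0.7,0,0,0,0.48],[0,0,0.7,0,0,0,0.48],[0,0,0.7,0,0,0,0.48],[0,0,0,0,0,0,0.48]]' && python3 -m crank '[[0,0,0.7,0,0,0,0.48],[0,0,0.7,0,0,0,0.48],[0,0,0.7,0,0,0,0.48],[0,0,0,0,0,0,0.48]]'
```

```text
time: 27.15
position: [0.41, 0.3918, 0.1121]
tool_rot: [0.52, 0.854, -0.001, -0.0]
ft_force: [-0.6, -0.7, 0.2]
grip_width: 0.0451
grip_force: 0.0
time: 27.65
position: [0.4099, 0.3918, 0.091]
tool_rot: [0.52, 0.854, -0.001, -0.0]
ft_force: [-0.2, 0.3, -0.2]
grip_width: 0.0452
grip_force: 0.0
```

```bash
python3 -m crank '[[0,0,0.2,0,0,0,1],[0,0,0,0,0,0,1],[0,0,0,0,0,0,1],[0,0,-1,0,0,0,1],[0,0,-3,0,0,0,1]]' && python3 -m crank '[[0,0,-4,0,0,0,1],[0,0,-3.5,0,0,0,1],[0,0,0,0,0,0,1]]';  python3 go.py 0.55 0.1435 0.2 117.4
```

```text
time: 28.28
position: [0.4095, 0.3916, 0.1295]
tool_rot: [0.52, 0.854, -0.001, -0.001]
ft_force: [-0.6, 0.1, -0.2]
grip_width: 0.0348
grip_force: 10.0
time: 28.65
position: [0.4117, 0.3931, 0.2084]
tool_rot: [0.52, 0.854, 0.003, 0.002]
ft_force: [-0.0, -0.3, -0.6]
grip_width: 0.0353
grip_force: 10.0
shift cm [-28.52   0.81   0.82] norm 28.5 yaw 117.3 tilt [0.007 0.004] turnz -0.001 t 28.65
```

```bash
python3 -m crank '[[-5.7,0.2,0,0,0,0,1],[-5.7,0.2,0,0,0,0,1],[-5.7,0.2,0,0,0,0,1],[-5.7,0.2,0,0,0,0,1],[-5.7,0,0,0,0,0,1]]' && python3 -m crank '[[0,0,2,0,0,0,1],[0,0,3,0,0,0,1],[0,0,3,0,0,0,1],[0,0,1,0,0,0,1],[0,0,0,0,0,0,1]]' && python3 -m crank '[[0,0,0,0,0,0,0.5],[0,0,0,0,0,0,0.5],[0,0,-3,0,0,0,0.5],[0,0,-5,0,0,0,0.5],[0,0,-3,0,0,0,0.5]]';  python3 go.py 0.342 0.334 0.2 27.4
python3 - <<'E'
from m import *
s=snap('scene','s12.png')
for b,st in blobs(s,(0,120,30),(14,255,255),30,(255,245,350,320)): print(b,st[2:],px('scene',*b,.021).round(3))
print('bowl exp',proj('scene',[.56,.124,.005]), px('scene',305.5,285,.03))
E
```

```text
time: 29.28
position: [0.5485, 0.1408, 0.2039]
tool_rot: [0.52, 0.854, -0.0, -0.001]
ft_force: [1.4, 1.0, 0.3]
grip_width: 0.0348
grip_force: 10.0
time: 29.9
position: [0.5477, 0.1426, 0.114]
tool_rot: [0.52, 0.854, -0.001, -0.001]
ft_force: [0.6, -0.2, -0.3]
grip_width: 0.0352
grip_force: 10.0
time: 30.52
position: [0.5491, 0.1427, 0.2279]
tool_rot: [0.52, 0.854, 0.001, 0.002]
ft_force: [0.4, 0.2, 0.7]
grip_width: 0.0434
grip_force: 0.0
shift cm [26.51 -9.62  2.7 ] norm 28.3 yaw 117.3 tilt [0.004 0.   ] turnz 1.57 t 30.525
[272.5 263.7] [35, 36, 373] [0.575 0.027 0.021]
[297.4 278.9] [15, 17, 173] [0.567 0.103 0.021]
[316.4 283.7] [15, 16, 180] [0.547 0.142 0.021]
bowl exp [[306.63610048 287.724602  ]] [0.57265098 0.13553909 0.03      ]
```

Both walnuts sit in the bowl at the drop spots. Next is the loose walnut.

```bash
python3 -m crank '[[-3.2,-5.1,0,0,0,0,0.4],[-3.3,-5.2,0,0,0,0,0.4],[-3.3,-5.2,1,0,0,0,0.4],[-3.3,-5.1,3,0,0,0,0.4],[0,0,3,0,0,0,0.4]]' && python3 -m crank '[[0,0,0,0,0,0,0.4],[0,0,0,0,0,0,0.4]]';  python3 go.py 0.4255 -0.068 0.077 117.4
```

```text
time: 31.2
position: [0.4267, -0.0674, 0.1574]
tool_rot: [0.523, 0.853, -0.0, 0.001]
ft_force: [0.7, 1.0, 0.2]
grip_width: 0.0523
grip_force: 0.0
time: 31.45
position: [0.4283, -0.0641, 0.1578]
tool_rot: [0.52, 0.854, 0.0, 0.001]
ft_force: [-0.4, 1.0, 0.2]
grip_width: 0.0523
grip_force: 0.0
shift cm [-0.21 -0.44  8.08] norm 8.1 yaw 117.4 tilt [ 0.001 -0.001] turnz -0.0 t 31.45
```

```bash
python3 -m crank '[[-0.2,-0.4,3,0,0,0,0.4],[0,0,3,0,0,0,0.4],[0,0,1.5,0,0,0,0.4],[0,0,0.5,0,0,0,0.4],[0,0,0,0,0,0,0.4]]' && python3 -m crank '[[0,0,0,0,0,0,1],[0,0,0,0,0,0,1],[0,0,0,0,0,0,1],[0,0,-2,0,0,0,1],[0,0,-5,0,0,0,1]]' && python3 -m crank '[[0,0,-5,0,0,0,1],[0,0,0,0,0,0,1]]';  python3 go.py 0.579 0.134 0.2 117.4
```

```text
time: 32.08
position: [0.4258, -0.0676, 0.0777]
tool_rot: [0.519, 0.854, 0.0, 0.001]
ft_force: [0.4, -0.3, -0.2]
grip_width: 0.0523
grip_force: 0.0
time: 32.7
position: [0.4241, -0.0677, 0.1465]
tool_rot: [0.52, 0.854, -0.0, -0.003]
ft_force: [-0.0, 0.6, -0.1]
grip_width: 0.0323
grip_force: 10.0
time: 32.95
position: [0.4267, -0.0686, 0.2002]
tool_rot: [0.52, 0.854, 0.001, 0.004]
ft_force: [0.1, 0.2, -0.8]
grip_width: 0.032
grip_force: 10.0
shift cm [11.   22.83  0.07] norm 25.3 yaw 117.3 tilt [ 0.008 -0.003] turnz -0.001 t 32.95
```

```bash
python3 -m crank '[[2.2,4.6,0,0,0,0,1],[2.2,4.6,0,0,0,0,1],[2.2,4.6,0,0,0,0,1],[2.2,4.6,0,0,0,0,1],[2.2,4.4,0,0,0,0,1]]' && python3 -m crank '[[0,0,2.5,0,0,0,1],[0,0,3,0,0,0,1],[0,0,2.5,0,0,0,1],[0,0,0,0,0,0,1],[0,0,0,0,0,0,1]]' && python3 -m crank '[[0,0,0,0,0,0,0.5],[0,0,0,0,0,0,0.5],[0,0,-3,0,0,0,0.3],[0,0,-5,0,0,0.1,0.3],[0,0,0,0,0,0.18,0.3]]';  python3 go.py 0.342 0.334 0.2 27.4
python3 - <<'E'
from m import *
s=snap('scene','s13.png')
for b,st in blobs(s,(0,120,30),(14,255,255),30,(260,245,350,320)): print(b,st[2:],px('scene',*b,.021).round(3))
E
```

```text
time: 33.58
position: [0.5772, 0.1359, 0.1953]
tool_rot: [0.52, 0.854, -0.001, -0.001]
ft_force: [0.4, 0.3, -0.6]
grip_width: 0.0317
grip_force: 10.0
time: 34.2
position: [0.5771, 0.1344, 0.1169]
tool_rot: [0.52, 0.854, -0.0, -0.0]
ft_force: [-0.1, 0.4, 0.4]
grip_width: 0.0324
grip_force: 10.0
time: 34.83
position: [0.5798, 0.1347, 0.202]
tool_rot: [0.636, 0.772, 0.003, 0.004]
ft_force: [0.8, 0.0, -0.2]
grip_width: 0.0595
grip_force: 0.0
shift cm [ 24.1  -19.55  -0.04] norm 31.0 yaw 101.0 tilt [0.01 0.  ] turnz 1.284 t 34.825
[272.5 265.2] [27, 29, 248] [0.578 0.031 0.021]
[292.8 277.5] [15, 16, 177] [0.571 0.092 0.021]
[321.1 284.6] [15, 16, 174] [0.542 0.15  0.021]
[301.2 293.1] [15, 7, 77] [0.589 0.14  0.021]
```

```bash
python3 -m crank '[[4,-3.2,0,0,0,0,0.3],[4,-3.3,0,0,0,0,0.3],[4,-3.3,0,0,0,0,0.3],[4,-3.3,0,0,0,0,0.3],[4,-3.3,0,0,0,0,0.3]]' && python3 -m crank '[[4,-3.2,0,0,0,0.18,0.3],[0,0,0,0,0,0.18,0.3],[0,0,0,0,0,0.18,0.3],[0,0,0,0,0,0.18,0.3],[0,0,0,0,0,0.18,0.3]]' && python3 -m crank '[[0,0,0,0,0,0.18,0.3],[0,0,0,0,0,0.18,0.3],[0,0,3,0,0,0,0.3],[0,0,0,0,0,0,0.3]]';  python3 go.py 0.3415 0.3337 0.0915 27.4
```

```text
time: 35.5
position: [0.3757, 0.2993, 0.1972]
tool_rot: [0.633, 0.774, 0.0, 0.0]
ft_force: [-0.6, 0.5, -0.8]
grip_width: 0.0609
grip_force: 0.0
time: 36.12
position: [0.3387, 0.3306, 0.1972]
tool_rot: [0.907, 0.421, -0.0, 0.0]
ft_force: [-0.3, -0.2, 0.9]
grip_width: 0.0611
grip_force: 0.0
time: 36.62
position: [0.3378, 0.3299, 0.1659]
tool_rot: [0.967, 0.254, -0.002, 0.001]
ft_force: [0.3, 0.1, 0.6]
grip_width: 0.0609
grip_force: 0.0
shift cm [ 0.54 -0.15  7.44] norm 7.5 yaw 29.5 tilt [-0.004 -0.002] turnz 0.036 t 36.625
```

```bash
python3 -m crank '[[0.5,-0.1,2.4,0,0,0.036,0.3],[0,0,2.5,0,0,0,0.3],[0,0,2.5,0,0,0,0.3],[0,0,0,0,0,0,0.3],[0,0,0,0,0,0,0.9]]' && python3 -m crank '[[0,0,0,0,0,0,1],[0,0,0,0,0,0,1],[0,0,0,0,0,0,1],[0,0,0,0,0,0,1],[0,0,0,0,0,0,1]]' 60 && python3 -m crank '[[0,0,-0.4,0,0,0,1],[0,0,-0.8,0,0,0,1],[0,0,-1,0,0,0,1],[0,0,-1,0,0,0,1],[0,0,-0.6,0,0,0,1]]' && python3 -m crank '[[0,0,0,0,0,0,1],[2.2,0,0,0,0,0,1],[1.6,0,0,0,0,0,1],[1,0,0,0,0,0,1],[0.5,0,0,0,0,0,1]]' && python3 -m crank '[[0,0,0,0,0,0,1],[0,0,0,0,0,0,1]]'; python3 wn.py s14.png
```

```text
time: 37.25
position: [0.3433, 0.3343, 0.094]
tool_rot: [0.972, 0.236, 0.001, -0.0]
ft_force: [0.4, -0.1, -0.1]
grip_width: 0.0562
grip_force: 0.0
time: 37.88
position: [0.3429, 0.334, 0.0933]
tool_rot: [0.972, 0.236, 0.0, -0.0]
ft_force: [-1.1, 0.4, 2.1]
grip_width: 0.0197
grip_force: 60.0
time: 38.5
position: [0.343, 0.3341, 0.132]
tool_rot: [0.972, 0.236, 0.0, -0.0]
ft_force: [-0.2, 0.2, -4.2]
grip_width: 0.019
grip_force: 60.0
time: 39.12
position: [0.39, 0.3583, 0.1308]
tool_rot: [0.972, 0.236, -0.0, 0.0]
ft_force: [0.7, -0.3, -2.8]
grip_width: 0.0192
grip_force: 60.0
time: 39.38
position: [0.3891, 0.3579, 0.1309]
tool_rot: [0.972, 0.236, -0.001, 0.0]
ft_force: [0.2, -0.4, -3.2]
grip_width: 0.0196
grip_force: 60.0
[419.8 348.1] [18, 17, 220] pan x,y mm 58.0 -22.0
[445.7 350.7] [18, 19, 235] pan x,y mm 49.0 22.0
```

Shifted slightly. Ease back and repeat with a harder jerk.

```bash
python3 -m crank '[[-0.3,0,0,0,0,0,1],[-0.8,0,0,0,0,0,1],[-1.1,0,0,0,0,0,1],[-1.2,0,0,0,0,0,1],[-1.1,0,0,0,0,0,1]]' && python3 -m crank '[[-0.7,0,0,0,0,0,1],[-0.3,0,0,0,0,0,1],[0,0,0,0,0,0,1],[0,0,0,0,0,0,1],[3.4,0,0,0,0,0,1]]' && python3 -m crank '[[2.6,0,0,0,0,0,1],[1.9,0,0,0,0,0,1],[1.2,0,0,0,0,0,1],[0.6,0,0,0,0,0,1],[0,0,0,0,0,0,1]]' && python3 wn.py s15.png
```

```text
time: 40.05
position: [0.3488, 0.3371, 0.1311]
tool_rot: [0.972, 0.236, -0.0, 0.0]
ft_force: [0.4, 0.8, -3.4]
grip_width: 0.0195
grip_force: 60.0
time: 40.67
position: [0.3686, 0.3473, 0.1306]
tool_rot: [0.972, 0.236, -0.003, 0.001]
ft_force: [0.0, 0.6, -2.9]
grip_width: 0.0194
grip_force: 60.0
time: 41.3
position: [0.4271, 0.3774, 0.1309]
tool_rot: [0.972, 0.236, -0.0, 0.0]
ft_force: [-0.3, -0.9, -4.3]
grip_width: 0.0195
grip_force: 60.0
[414.9 367.4] [18, 18, 252] pan x,y mm 58.0 -22.0
[441.6 370. ] [18, 20, 265] pan x,y mm 49.0 22.0
```

```bash
python3 -m crank '[[-0.8,0,0,0,0,0,1],[-1.7,0,0,0,0,0,1],[-2.6,0,0,0,0,0,1],[-3.4,0,0,0,0,0,1],[3.6,0,0,0,0,0,1]]' && python3 -m crank '[[2.7,0,0,0,0,0,1],[1.8,0,0,0,0,0,1],[1,0,0,0,0,0,1],[0.3,0,0,0,0,0,1],[0,0,0,0,0,0,1]]' && python3 wn.py s16.png
```

```text
time: 41.98
position: [0.3716, 0.349, 0.1292]
tool_rot: [0.971, 0.237, -0.012, 0.003]
ft_force: [-0.1, 0.7, -4.1]
grip_width: 0.0193
grip_force: 60.0
time: 42.6
position: [0.4343, 0.3812, 0.1309]
tool_rot: [0.972, 0.236, -0.001, 0.0]
ft_force: [0.1, -0.3, -3.6]
grip_width: 0.0194
grip_force: 60.0
[448.2 341.2] [17, 17, 211] pan x,y mm -24.0 23.0
[417.6 357.5] [18, 18, 249] pan x,y mm 28.0 -22.0
```

Both walnuts are now well clear of the walls. Setting the pan back.

```bash
python3 -m crank '[[-0.4,0,0,0,0,0,1],[-0.9,0,0,0,0,0,1],[-1.4,0,0,0,0,0,1],[-1.6,0,0,0,0,0,1],[-1.7,0,0,0,0,0,1]]' && python3 -m crank '[[-1.7,0,0,0,0,0,1],[-1.4,0,0,0,0,0,1],[-0.9,0,0,0,0,0,1],[-0.4,0,0,0,0,0,1],[0,0,0,0,0,0,1]]' && python3 go.py 0.3418 0.334 0.0925 27.4
```

```text
time: 43.28
position: [0.3805, 0.3534, 0.1312]
tool_rot: [0.972, 0.236, -0.0, 0.0]
ft_force: [0.4, -0.2, -3.6]
grip_width: 0.0195
grip_force: 60.0
time: 43.9
position: [0.3431, 0.3341, 0.1311]
tool_rot: [0.972, 0.236, 0.0, -0.0]
ft_force: [1.2, -0.6, -3.8]
grip_width: 0.0194
grip_force: 60.0
shift cm [-0.12 -0.05  3.86] norm 3.9 yaw 27.3 tilt [0.001 0.   ] turnz -0.002 t 43.9
```

```bash
python3 -m crank '[[-0.1,0,0.8,0,0,0,1],[0,0,1.2,0,0,0,1],[0,0,0.9,0,0,0,1],[0,0,0.6,0,0,0,1],[0,0,0.3,0,0,0,1]]' && python3 -m crank '[[0,0,0.15,0,0,0,1],[0,0,0,0,0,0,1],[0,0,0,0,0,0,0.6],[0,0,0,0,0,0,0.5],[0,0,0,0,0,0,0.5]]' 12 && python3 -m crank '[[0,0,-2,0,0,0,0.5],[0,0,-4,0,0,0,0.4],[0,0,-4,0,0,0,0.4],[-3,0,-2,0,0,0,0.4],[-3,0,0,0,0,0,0.4]]' && python3 wc.py w5; python3 go.py 0.45 0.37 .16 117.4
```

```text
time: 44.52
position: [0.3417, 0.3334, 0.0931]
tool_rot: [0.972, 0.236, -0.0, 0.0]
ft_force: [-3.8, -3.2, 19.7]
grip_width: 0.0197
grip_force: 60.0
time: 45.15
position: [0.3424, 0.3338, 0.0916]
tool_rot: [0.972, 0.236, 0.0, -0.0]
ft_force: [-0.3, 0.4, -0.4]
grip_width: 0.0402
grip_force: 0.0
time: 45.78
position: [0.2892, 0.3063, 0.2131]
tool_rot: [0.972, 0.236, 0.002, -0.001]
ft_force: [0.4, -0.6, -1.1]
grip_width: 0.0519
grip_force: 0.0
scene [448.9 274.3] [15, 27, 237] [0.325  0.3235 0.028 ]
scene [452.7 311.5] [16, 16, 192] [0.4091 0.3928 0.028 ]
scene [425.6 325.1] [17, 16, 206] [0.4766 0.3769 0.028 ]
top [204.8 233.4] [11, 14, 117] [0.4804 0.3801 0.028 ]
top [195.5 256.7] [11, 12, 92] [0.4156 0.3946 0.028 ]
top [209.3 276.7] [9, 12, 64] [0.3667 0.3505 0.028 ]
loose top [379.4 256.5] 90 [ 0.4667 -0.0886  0.016 ]
bowl [303.375      212.125       22.92499924] [0.5604 0.1244 0.045 ]
shift cm [17.69  1.73  5.09] norm 18.5 yaw 27.3 tilt [-0.004 -0.002] turnz -1.572 t 45.875
```

```bash
python3 -m crank '[[5.1,0.6,0,0,0,0,0.4],[5.1,0.6,0,0,0,0,0.4],[5.1,0.6,0,0,0,0,0.4],[5.1,0.5,2,0,0,-0.17,0.4],[0,0,2,0,0,-0.18,0.4]]' && python3 -m crank '[[0,0,0,0,0,-0.18,0.4],[0,0,0,0,0,-0.18,0.4],[0,0,0,0,0,-0.18,0.4],[0,0,0,0,0,-0.18,0.4],[0,0,0,0,0,-0.18,0.4]]' && python3 -m crank '[[0,0,0,0,0,-0.18,0.4],[0,0,0,0,0,-0.14,0.4],[0,0,0,0,0,0,0.4],[0,0,0,0,0,0,0.4]]';  python3 go.py 0.4785 0.3785 0.089 117.4
```

```text
time: 46.5
position: [0.4865, 0.3811, 0.1711]
tool_rot: [0.915, 0.404, 0.004, -0.0]
ft_force: [-1.9, -0.3, 0.4]
grip_width: 0.0523
grip_force: 0.0
time: 47.12
position: [0.4816, 0.3795, 0.171]
tool_rot: [0.648, 0.762, 0.0, 0.0]
ft_force: [0.3, -0.3, 0.5]
grip_width: 0.0523
grip_force: 0.0
time: 47.62
position: [0.481, 0.3793, 0.1712]
tool_rot: [0.521, 0.853, 0.0, 0.0]
ft_force: [-0.1, -0.0, -0.4]
grip_width: 0.0525
grip_force: 0.0
shift cm [ 0.04 -0.26  8.22] norm 8.2 yaw 117.1 tilt [0. 0.] turnz -0.005 t 47.625
```

```bash
python3 -m crank '[[0,-0.25,3,0,0,0,0.4],[0,0,2.5,0,0,0,0.4],[0,0,1.7,0,0,0,0.4],[0,0,1,0,0,0,0.4],[0,0,0,0,0,0,0.4]]' && python3 -m crank '[[0,0,0,0,0,0,1],[0,0,0,0,0,0,1],[0,0,0,0,0,0,1],[0,0,-1,0,0,0,1],[0,0,-3,0,0,0,1]]' 10 && python3 -m crank '[[0,0,-4,0,0,0,1],[0,0,-3,0,0,0,1],[0,0,0,0,0,0,1]]' && python3 go.py 0.54 0.114 0.2 117.4
```

```text
time: 48.25
position: [0.4782, 0.378, 0.0891]
tool_rot: [0.521, 0.854, -0.0, -0.0]
ft_force: [-0.3, 0.1, -0.6]
grip_width: 0.0526
grip_force: 0.0
time: 48.88
position: [0.4773, 0.3775, 0.1292]
tool_rot: [0.521, 0.854, -0.002, -0.001]
ft_force: [0.4, 0.1, 0.6]
grip_width: 0.0351
grip_force: 10.0
time: 49.25
position: [0.4797, 0.3788, 0.2029]
tool_rot: [0.521, 0.854, 0.003, 0.002]
ft_force: [-0.1, 0.6, -0.7]
grip_width: 0.0351
grip_force: 10.0
shift cm [-26.3   -6.77   0.24] norm 27.2 yaw 117.3 tilt [0.006 0.003] turnz -0.002 t 49.25
```

```bash
python3 -m crank '[[-5.3,-1.3,0,0,0,0,1],[-5.3,-1.3,0,0,0,0,1],[-5.3,-1.3,0,0,0,0,1],[-5.2,-1.3,0,0,0,0,1],[-5.2,-1.3,0,0,0,0,1]]' && python3 -m crank '[[0,0,2.5,0,0,0,1],[0,0,3,0,0,0,1],[0,0,2.7,0,0,0,1],[0,0,0,0,0,0,1],[0,0,0,0,0,0,1]]' && python3 -m crank '[[0,0,0,0,0,0,0.5],[0,0,0,0,0,0,0.5],[0,0,-3,0,0,0,0.48],[0,0,-5,0,0,0,0.48],[0,0,-1,0,0,0,0.48]]' && python3 go.py 0.412 0.394 0.15 117.4
python3 - <<'E'
from m import *
s=snap('scene','s17.png')
for b,st in blobs(s,(0,120,30),(14,255,255),30,(260,245,350,320)): print(b,st[2:],px('scene',*b,.021).round(3))
for b,st in blobs(s,(0,130,40),(14,255,255),50,(390,290,480,370)): print('pan',b,st[2:],px('scene',*b,.028).round(4))
E
```

```text
time: 49.88
position: [0.5404, 0.1127, 0.1985]
tool_rot: [0.521, 0.854, -0.001, -0.001]
ft_force: [-0.2, 0.4, -0.6]
grip_width: 0.0351
grip_force: 10.0
time: 50.5
position: [0.541, 0.1145, 0.1177]
tool_rot: [0.521, 0.854, -0.0, -0.0]
ft_force: [0.6, -0.4, -0.5]
grip_width: 0.0351
grip_force: 10.0
time: 51.12
position: [0.5428, 0.1146, 0.2113]
tool_rot: [0.52, 0.854, 0.002, 0.003]
ft_force: [1.0, 0.4, 0.1]
grip_width: 0.0449
grip_force: 0.0
shift cm [30.85  1.14  6.03] norm 31.5 yaw 117.3 tilt [0.008 0.   ] turnz -0.002 t 51.125
[275. 262.] [30, 34, 315] [0.568 0.027 0.021]
[315.2 280.3] [27, 24, 348] [0.542 0.132 0.021]
[293.  277.7] [15, 16, 171] [0.571 0.093 0.021]
[301.1 293.1] [15, 7, 75] [0.589 0.14  0.021]
pan [452.5 311.5] [16, 16, 194] [0.4094 0.3925 0.028 ]
```

Four are in the bowl and one is left in the pan.

```bash
python3 -m crank '[[5.2,0.2,0,0,0,0,0.45],[5.2,0.2,0,0,0,0,0.45],[5.2,0.2,0,0,0,0,0.45],[5.2,0.2,0,0,0,0,0.45],[5.1,0.2,0,0,0,0,0.45]]' && python3 -m crank '[[5,0.1,2,0,0,0,0.45],[0,0,2,0,0,0,0.45],[0,0,2,0,0,0,0.45],[0,0,0,0,0,0,0.45],[0,0,0,0,0,0,0.45]]'; python3 go.py 0.412 0.394 0.089 117.4
```

```text
time: 51.8
position: [0.4297, 0.3503, 0.2064]
tool_rot: [0.521, 0.854, -0.001, -0.001]
ft_force: [0.5, -0.3, 0.8]
grip_width: 0.0473
grip_force: 0.0
time: 52.42
position: [0.4092, 0.394, 0.1475]
tool_rot: [0.521, 0.854, -0.0, -0.0]
ft_force: [0.3, 0.2, -0.0]
grip_width: 0.048
grip_force: 0.0
shift cm [-0.13  0.25  5.85] norm 5.9 yaw 117.2 tilt [-0. -0.] turnz -0.003 t 52.425
```

```bash
python3 -m crank '[[-0.1,0.25,1.5,0,0,0,0.45],[0,0,1.5,0,0,0,0.45],[0,0,1.3,0,0,0,0.45],[0,0,1,0,0,0,0.45],[0,0,0.5,0,0,0,0.45]]' && python3 -m crank '[[0,0,0,0,0,0,1],[0,0,0,0,0,0,1],[0,0,0,0,0,0,1],[0,0,-1,0,0,0,1],[0,0,-3,0,0,0,1]]' 10 && python3 -m crank '[[0,0,-4,0,0,0,1],[0,0,-3,0,0,0,1],[0,0,0,0,0,0,1]]' && python3 go.py 0.56 0.122 0.2 117.4; python3 -c "
from m import *
snap('scene','s18.png');t=snap('top','top18.png')
b=circ(t,(270,180,335,245),20,28); print('bowl',b)
d=circ(t,(330,160,440,270),33,43); print('dish',d)
cv2.imwrite('pics/c18.png',cv2.resize(t[170:280,265:435],None,fx=4.5,fy=4.5,interpolation=cv2.INTER_CUBIC))"
```

```text
time: 53.05
position: [0.4116, 0.3942, 0.0886]
tool_rot: [0.521, 0.854, -0.001, -0.0]
ft_force: [0.4, 0.1, 0.1]
grip_width: 0.048
grip_force: 0.0
time: 53.68
position: [0.4111, 0.3939, 0.1294]
tool_rot: [0.521, 0.854, -0.001, -0.001]
ft_force: [0.7, -0.2, 0.3]
grip_width: 0.0349
grip_force: 10.0
time: 54.05
position: [0.4132, 0.3954, 0.2029]
tool_rot: [0.521, 0.854, 0.003, 0.002]
ft_force: [-0.1, 0.2, -0.5]
grip_width: 0.0347
grip_force: 10.0
shift cm [-31.02   0.53   0.27] norm 31.0 yaw 117.3 tilt [0.006 0.004] turnz -0.002 t 54.05
bowl [303.625      212.125       23.07500076]
dish [384.625      216.875       34.54999924]
```

View pics/c18.png

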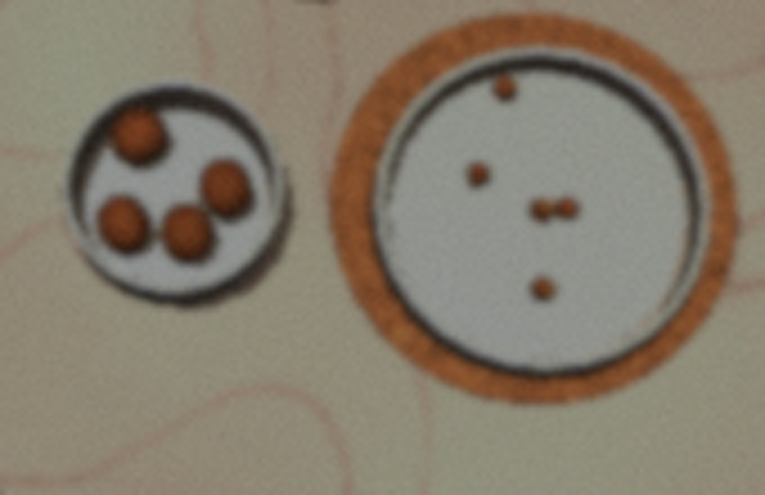

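The bowl holds 4 walnuts with a free spot at upper right. The dish holds 5 hazels and sits well inside the mat. I'll drop the last walnut in the free spot.

```bash
python3 -m crank '[[-5.5,0.2,0,0,0,0,1],[-5.5,0.3,0,0,0,0,1],[-5.5,0.3,0,0,0,0,1],[-5.5,0.3,0,0,0,0,1],[-5.4,0.3,0,0,0,0,1]]' && python3 -m crank '[[-5.3,0.3,0,0,0,0,1],[0,0,2.5,0,0,0,1],[0,0,3,0,0,0,1],[0,0,2.7,0,0,0,1],[0,0,0,0,0,0,1]]' && python3 -m crank '[[0,0,0,0,0,0,1],[0,0,0,0,0,0,0.5],[0,0,0,0,0,0,0.5],[0,0,-3,0,0,0,0.48],[0,0,-5,0,0,0,0.48]]' && python3 -m crank '[[0,0,-5,0,0,0,0.5],[-5,-3,0,0,0,0,0.5],[-5,-3,0,0,0,0,0.5],[-5,-3,0,0,0,0,0.5],[-5,-3,0,0,0,0,0.5]]' && python3 -m crank '[[-5,-3,0,0,0,0,0.5],[-5,-3,0,0,0,0,0.5],[-5,-3,0,0,0,0,0.5],[0,0,0,0,0,0,0.5]]'
python3 -c "
from m import *
s=snap('scene','s19.png');t=snap('top','top19.png')
b=circ(t,(270,180,335,245),20,28); print('bowl',b,px('top',b[0],b[1],.045))
for b,st in blobs(t,(0,110,30),(14,255,170),50,(275,185,330,240)): print(b,st[2:],px('top',*b,.021).round(3))
f=lambda a:cv2.resize(a,(400,400),interpolation=cv2.INTER_CUBIC)
cv2.imwrite('pics/c19.png',np.hstack([f(t[150:330,150:450]),f(s[180:380,180:490])]))"
```

```text
time: 54.78
position: [0.5497, 0.1555, 0.198]
tool_rot: [0.521, 0.854, -0.001, -0.001]
ft_force: [0.1, 0.4, -0.0]
grip_width: 0.0353
grip_force: 10.0
time: 55.4
position: [0.5743, 0.1114, 0.1143]
tool_rot: [0.521, 0.854, -0.002, -0.003]
ft_force: [0.2, -0.5, 0.1]
grip_width: 0.035
grip_force: 10.0
time: 56.02
position: [0.5758, 0.1115, 0.1975]
tool_rot: [0.521, 0.854, -0.001, -0.001]
ft_force: [0.3, 0.2, -0.0]
grip_width: 0.0451
grip_force: 0.0
time: 56.65
position: [0.5615, -0.1229, 0.2485]
tool_rot: [0.52, 0.854, 0.0, 0.001]
ft_force: [-0.0, -0.4, -0.2]
grip_width: 0.0435
grip_force: 0.0
time: 57.15
position: [0.5502, -0.3008, 0.2484]
tool_rot: [0.523, 0.852, -0.001, 0.002]
ft_force: [0.1, 0.9, 0.8]
grip_width: 0.0434
grip_force: 0.0
bowl [303.125      211.875       22.60000038] [0.56103256 0.12512289 0.045     ]
[304.3 209.5] [33, 35, 436] [0.575 0.124 0.021]
[292.1 219.5] [11, 12, 96] [0.544 0.154 0.021]
```

View pics/c19.png

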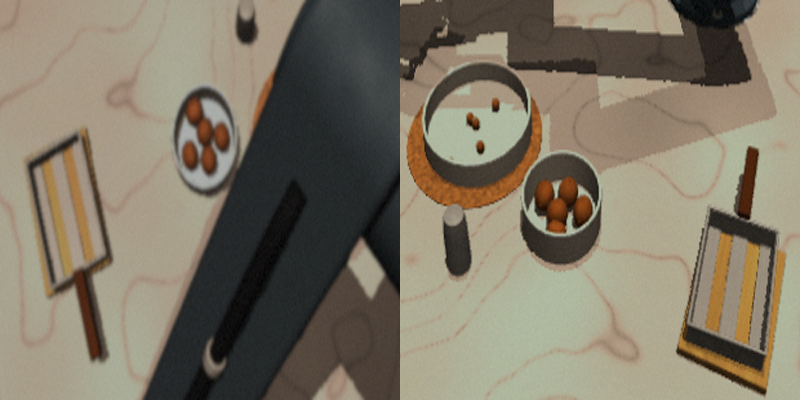

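All 5 walnuts are in the bowl, the pan is empty on its board, the dish with the hazels is on the mat, and the robot is clear.

```bash
python3 -c "
from rig import ticket
print(ticket.hand_in())"
```

```text
the job is handed in; nothing more can be done
None
```

The job is handed in, with no verdict returned: in the last pictures the dish stands on the mat with all 5 small nuts, the empty pan is back on its board, all 5 large nuts are in the small bowl, and the robot never went near the jar or the shaker.

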